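# Refit the screw cap of the lubricator

## Task

Close the green lubricator: push the flat dust flap round its pin by more than a quarter turn, clear of the leaning filler neck, then set the orange cap on the neck, turn it back (anticlockwise) as far as needed until its lugs drop into the thread, and screw it forward (clockwise) fully home. Let go of it and leave the things standing around where they are.

Things in the scene. Friction and masses are not known exactly. Their poses are not given: they have to be found in the camera images.
- lubricator: the green lubricator, a fixed box on a dark foot 165 x 140 mm (long side along its x); its place and heading vary. Origin under it at table height; its front looks to its -x. Its top face slopes 25 degrees down to the front, and from it a steel filler neck leans 25 degrees from vertical, to the front
- neck: the filler neck. Origin: centre of its mouth, 125 mm above the table. z points out along the neck (25 degrees from vertical), x up the slope to the back, y to the left. Its top 10 mm is a plain pilot 34 mm in diameter, coned to 24 mm over the first 6 mm; below is a coarse right-hand thread 44 mm across. The sloping green face lies 36 mm below the mouth
- neck_thread_top (a point): on the neck's axis, 10 mm below the mouth, where the thread's three equal starts begin, 120 degrees apart. Their angle round the neck is NOT known and varies. A lug on top of the thread slides back (anticlockwise) to a gap, at most 120 degrees away, drops, and is stopped there; clockwise on top it is blocked by an end stop. A drop off such a stop onto the thread is not yet the true one
- flap (a joint): angle of the flat aluminium dust flap, 4 mm thick, about its pin. 0: round end over the mouth; growing values swing it to the lubricator's right (neck -y), up to a stop at 2.5 rad. Starts at 0 to 0.3. Needs about 1 to 2 N at the round end and stays where it is left. From a quarter turn (1.57 rad) on it is well clear of the cap and of fingers on the cap's bar
- flap_pin (a point): the flap's pivot, 52 mm up the slope from the mouth's centre, at mid-thickness of the flap (10 mm above the mouth's plane). The pin runs along the neck's z and its head ends 4 mm above this point
- flap_mid (a point): centre of the flap's round end (44 mm in diameter, yellow spot), 52 mm from the pin, at mid-thickness; its arm is 22 mm wide. The plate lies 8 to 12 mm above the mouth's plane, so fingertips at 3 to 7 mm above the mouth catch its edge and pass over the neck
- cap_mid (a point): orange screw cap, open side down on the table; this point is on its axis half-way up, 33 mm above its lower rim. Skirt 56 mm in diameter, 36 mm high, closed on top; 66 mm high with its bar; about 120 g; z is its axis. Three inner lugs at the lower rim, 120 degrees apart, one at its own +x, pass the neck's pilot with 1.5 mm to spare all round
- cap_bar (a point): middle of the cap's bar grip, 51 mm above its rim: bar 46 mm long along the cap's own x, 16 mm wide, 30 mm high, on the skirt's top. cap_mid stands out from the mouth along the neck's z by: 19.5 to 24 mm with lugs on top of the thread; 14.5 to 17.5 mm dropped in; about 11 mm fully home against its stop, 50 to 90 degrees clockwise after the drop, 1 mm in 15 degrees
- guide_bearing: bystander: grey bearing ring with a red seal, 62 mm in diameter, 16 mm high; origin at its underside
- aerosol_1: bystander: upright spray can, 67 mm in diameter, 205 mm high; origin at its underside
- tape_measure: bystander: yellow tape measure, 36 x 89 x 67 mm high; origin at its underside
- spare_cutter: bystander: aluminium cutter block, 70 x 70 x 36 mm; origin at its underside

How it is judged:
On the way, in this order (a step that is already met when the one before it is completed fails the run):
1. the dust flap is swung at least 1.45 rad, clear of the neck (value of joint flap above 1.45 rad), for 0.2 s.
2. the cap is on the neck with its lugs dropped into the thread (z of cap_mid in the frame of neck below 0.018 m and x of cap_mid in the frame of neck between -0.004 and 0.004 m and y of cap_mid in the frame of neck between -0.004 and 0.004 m and angle between the z axis of cap_mid and the z axis of neck, either way round below 0.12 rad), for 0.1 s.
At the end, for the whole second after the job is handed in: The flap stands at 1.45 rad or more, and the cap is screwed home: cap_mid at most 12.5 mm out from the mouth along the neck's axis, within 4 mm of that axis each way, the cap in line with the neck within 0.09 rad (value of joint flap above 1.45 rad and z of cap_mid in the frame of neck below 0.0125 m and x of cap_mid in the frame of neck between -0.004 and 0.004 m and y of cap_mid in the frame of neck between -0.004 and 0.004 m and angle between the z axis of cap_mid and the z axis of neck, either way round below 0.09 rad); the robot touches nothing.
It fails at once if a bystander (bearing, spray can, tape measure or cutter block) is shifted by more than 25 mm or tipped (distance of any of guide_bearing, aerosol_1, tape_measure, spare_cutter from where it was at the start of the episode above 0.025 m or angle between any of aerosol_1, tape_measure's own z axis and vertical above 0.4 rad).
It also fails if it takes over 72 s, if anything falls off the work surface, if the arm or the gripper's body presses on something with over 40 N, if the wrist force passes 120 N, or if a joint passes its speed limit or range.

## Robot

A 6-joint arm with a two-finger parallel gripper is mounted at the origin on a cart in front of the work surface, level with it; the furniture and walls round the work are solid. World frame = base frame: x ahead of the robot, y to its left, z up, the work surface at z = 0. Lengths are in m, angles in rad, forces in N, time in s.
With the tool pointing down it reaches from about 0.25 to 0.725 m from the base axis. Payload 4 kg.
Tool frame: the origin (TCP) lies midway between the tips of the shut fingers; the grasp point (between the pads) lies manip.tcp_to_grasp behind it (manip.tcp_to_grasp is the distance from the TCP to the grasp point, in m); z points along the fingers, y is the line along which they close (so a half turn about z gives the same grasp; the last joint's range is limited). The gripper opens to 85 mm and grips with 20 to 120 N. Pads are 22 mm wide; open, the fingers measure 114 mm over their backs; the gripper's body (76 mm by 85 mm) begins 54 mm behind the grasp point. The pads swing forward as they close: fully open they stand 13 mm farther back than shut.
Start: joints at [1.274, 0.241, 0.005, 1.335, 0, 1.571], TCP at [0.146, 0.478, 0.231] pointing down, gripper open.
Joint ranges: [-2.72, 2.72], [-1.05, 1.87], [-1.09, 1.28], [-1.99, 2.15], [-1.42, 1.44], [-3.14, 3.14]. Speed limits (rad/s): [2.79, 2.79, 3.14, 3.14, 3.14, 3.14].

## Interface

Orientations are given as a unit quaternion [w, x, y, z].
In Python, from plant import manip gives the robot as it stands.
- The arm moves only by the tool play_rows, never from a script. Its argument "moves" is text: rows parted by semicolons, each of 6 numbers parted by spaces: the shift along the tool's x, y, z in units of 50 mm (1.0 is 50 mm), then the turn, a rotation vector about the tool's x, y, z in units of 6 degrees (1.0 is 6 degrees). In form: x y z ax ay az; .... A call has 1 to 12 rows; each row is the pose to reach, as a shift and turn from the pose commanded when the call began, along the tool's axes at that moment; what a row does not reach only later rows make up. A row lasts 1/10 s, in which the tool goes at most 50 mm and 8.59 degrees, less where a joint would pass 70% of its speed; a pose out of reach is approached as far as the arm can. A call with a gripper value outside its range is refused whole. "gripper" is the opening, from 0 (shut) to 1 (fully open), set as the call begins (left out, the last holds). The fingers move at their own pace and stop on an object; the grip force is fixed at half the most. Time passes only in rows, so rows that repeat a pose let the fingers close. It gives the time, the measured TCP pose, the force, the opening and the grip force at its end, in the units of the state.
- manip.read_state(): the state, without advancing time (a new reading comes with each control period).
- manip.grab_frame(name): name is "scene" or "top"; returns the picture (384x512x3 uint8, red, green, blue); there is no depth.
- manip.calibration(name): a dict with "K" (3x3 intrinsics, pixels), "k1" (the pictures are not rectified: a ray, as slopes to the right and down, at radius r is drawn at 1 + k1 r^2 times it, then the intrinsics apply), "R" (3x3) and "t" (3): a world point X has camera coordinates R X + t. Camera axes: x right, y down, z forward; pixel columns grow to the right and rows downward; lengths in m; the calibration is good to about 2 mm. A picture is of the moment at which its call begins. calibration takes no time and is no camera call.
- manip.sign_off(): hands the job in; it is judged then, once.
The state is a dict: "time_s": time; "joints": joint angles; "qvel": joint speeds; "joint_torque": joint torques, N m; "tool_pos": TCP position; "tcp_rot": TCP orientation; "ft_force": force on the tool from outside, world axes, zero at the start; "moment": the same for the moment, N m; "opening": finger opening in m; "grip_force": force on a finger pad.
Only numpy, scipy, OpenCV 4.12 (cv2) and the standard library are available. Lean on these libraries where they do the work, as an engineer would, in place of code of your own. Each camera call takes 0.05 s, during which the arm holds its last target. There are 200 camera calls.

## Working session

There is one attempt and no reset: what is moved stays moved. The work goes in short steps, Python scripts to look and compute and a tool call to move; the robot and the scene stay as the last step left them, time stands still between calls to the robot, and variables do not carry over. Pictures are saved under pics/ and viewed, at most 10 in all, crops included, and the job is handed in when it is done.

Besides the shell and the picture viewer there is one more tool, called after ">>>" in YAML: its name, and indented under it one key for each argument. play_rows: Moves the arm, as the interface text tells. Its arguments: {"type":"object","properties":{"moves":{"type":"string"},"gripper":{"type":"number"}},"required":["moves"]}

```bash
ls; mkdir -p pics
python3 - <<'E'
from plant import manip
import cv2
for n in("scene","top"):
    cv2.imwrite(f"pics/{n}0.png",cv2.resize(manip.grab_frame(n)[:,:,::-1],(800,600),interpolation=cv2.INTER_CUBIC))
    c=manip.calibration(n);print(n,c)
print(manip.tcp_to_grasp,manip.read_state())
E
```

```text
pics
scene {'K': array([[393.17141574,   0.        , 259.643353  ],
       [  0.        , 393.17141574, 188.37210034],
       [  0.        ,   0.        ,   1.        ]]), 'k1': 0.010783916742382944, 'R': array([[ 0.57755962, -0.8162094 , -0.01506948],
       [-0.51727213, -0.35162241, -0.78025074],
       [ 0.63154923,  0.45843635, -0.62528528]]), 't': array([-0.32785857,  0.36147743,  0.69928499])}
top {'K': array([[376.03714542,   0.        , 256.74841842],
       [  0.        , 376.03714542, 191.85030046],
       [  0.        ,   0.        ,   1.        ]]), 'k1': -0.10315233661020959, 'R': array([[-0.00270125, -0.99977153, -0.02120377],
       [-0.98726337,  0.0060392 , -0.15897979],
       [ 0.15907152,  0.02050426, -0.98705412]]), 't': array([0.00749513, 0.53589015, 1.02183105])}
0.0187 {'time_s': 0.1, 'joints': array([ 1.27399653e+00,  2.41323048e-01,  3.83679267e-03,  1.33519620e+00,
       -6.44608028e-06,  1.57080616e+00]), 'qvel': array([ 0.00047696, -0.0011307 ,  0.00517901, -0.00038508,  0.00144772,
       -0.00020802]), 'joint_torque': array([ 4.54291539e-04, -3.73137259e+01,  2.53010327e+01,  1.08609165e-02,
        5.84024929e-05, -1.22048323e-06]), 'tool_pos': array([0.14606445, 0.47758833, 0.23050081]), 'tcp_rot': array([-1.36245663e-04,  1.47860601e-01,  9.89007762e-01, -9.33178445e-04]), 'ft_force': array([-0.67893346,  0.27627009,  1.2444617 ]), 'moment': array([-0.04608517,  0.01375135, -0.01852654]), 'grip_force': 0.0, 'opening': 0.0849805473395921}
```

View pics/scene0.png

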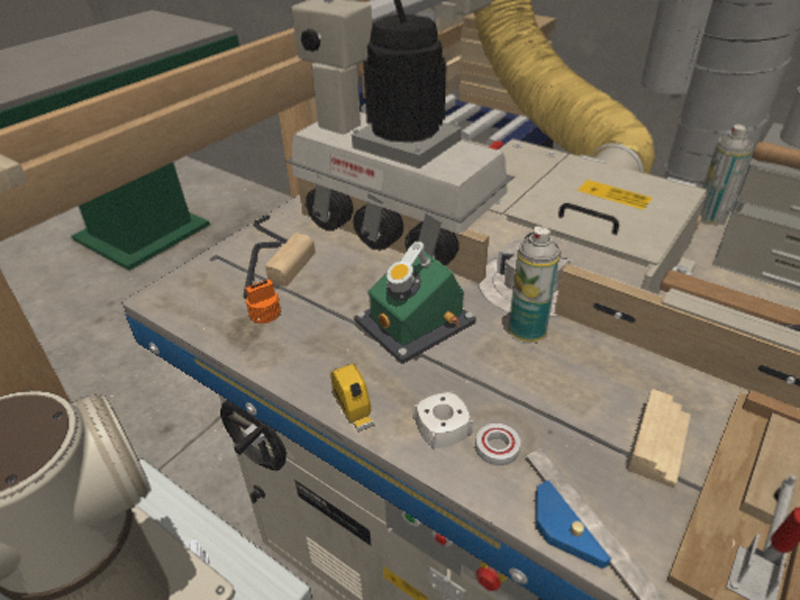

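View pics/top0.png

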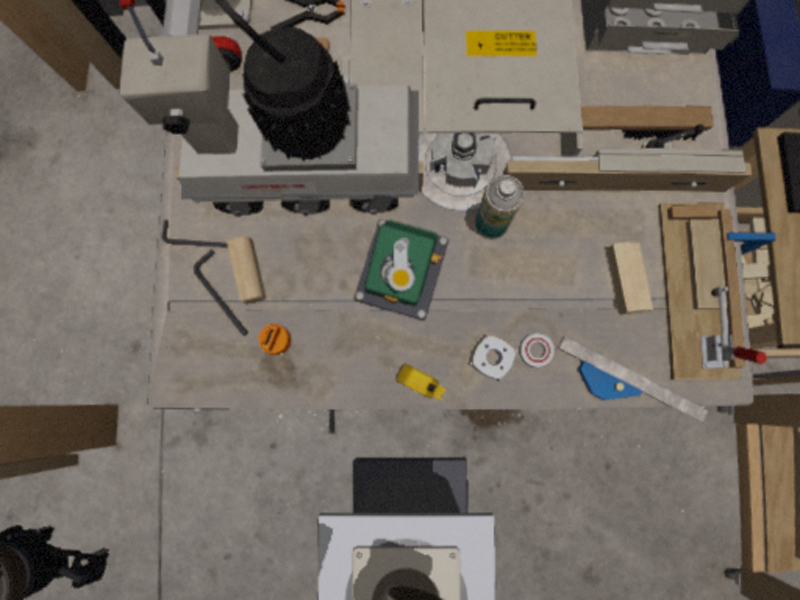

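The scene shows the lubricator (scene px ~(410,300), top ~(400,270)) with the flap over the neck. The orange cap is at scene (262,300) and top (275,340) of the enlarged pictures. I'll enlarge both for the details.

Run:
```python
import cv2,numpy as np
s=cv2.imread("pics/scene0.png");t=cv2.imread("pics/top0.png")
def crop(im,x,y,w,h):
    return cv2.resize(im[y:y+h,x:x+w],(400,300),interpolation=cv2.INTER_CUBIC)
o=np.vstack([np.hstack([crop(s,345,230,140,105+0),crop(s,220,250,100,75)]),np.hstack([crop(t,340,215,133,100),crop(t,235,303,100,75)])])
cv2.imwrite("pics/c1.png",o)
```

```text
(no output)
```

View pics/c1.png

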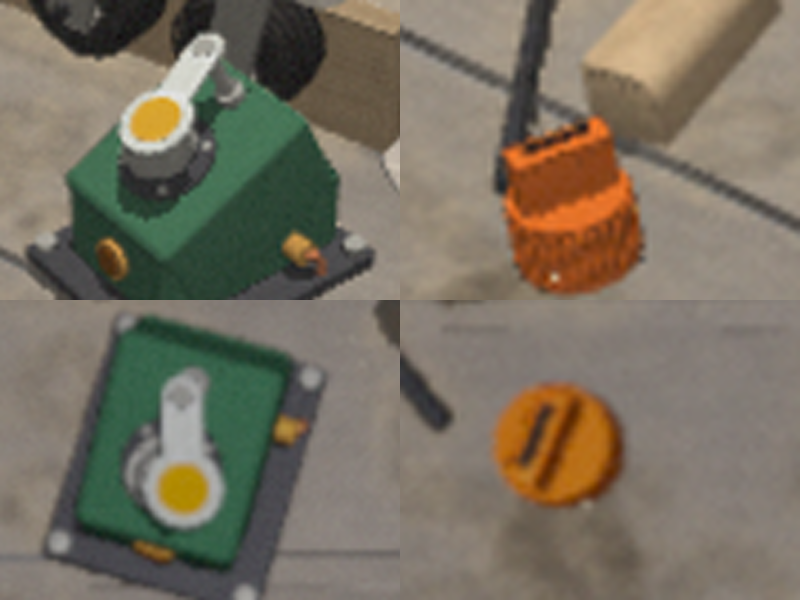

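The crop shows:

| Feature | Top view | Scene view |
|---|---|---|
| Yellow spot | (184,487) | (156,119) |
| Pin | (183,397) | (207,47) |
| Foot bolts | (125,322), (311,377), (59,542), (245,595) | – |
| Cap bar groove | (538,435) | (558,143) |

I'll triangulate from these.

```bash
cat > h.py <<'E'
import numpy as np,cv2
from plant import manip
from scipy.optimize import least_squares
from scipy.spatial.transform import Rotation as Ro
C={n:manip.calibration(n) for n in("scene","top")}
def ray(n,u,v):
    c=C[n];p=cv2.undistortPoints(np.array([[[u,v]]],float),c["K"],np.array([c["k1"],0,0,0.]))[0,0]
    d=c["R"].T@np.array([p[0],p[1],1]);return -c["R"].T@c["t"],d/np.linalg.norm(d)
def proj(n,X):
    c=C[n];return cv2.projectPoints(np.array(X,float).reshape(-1,1,3),cv2.Rodrigues(c["R"])[0],c["t"],c["K"],np.array([c["k1"],0,0,0.]))[0][:,0]
def atz(n,p,z):
    o,d=ray(n,*p);return o+d*(z-o[2])/d[2]
def tri(ps,pt):
    r=least_squares(lambda X:np.r_[proj("scene",X)[0]-ps,proj("top",X)[0]-pt],[.45,0,.1]);return r.x,np.abs(r.fun).max()
def neckframe(m,psi):
    xl=np.array([np.cos(psi),np.sin(psi),0]);zw=np.array([0,0,1.]);s,c=np.sin(np.radians(25)),np.cos(np.radians(25))
    nx=c*xl+s*zw;nz=-s*xl+c*zw
    return np.c_[nx,np.cross(nz,nx),nz]
def st():
    s=manip.read_state();q=s["tcp_rot"];return s,Ro.from_quat([q[1],q[2],q[3],q[0]]).as_matrix()
E
python3 - <<'E'
from h import *
def e2o(x,y):return np.array([(x+.5)/1.5625-.5,(y+.5)/1.5625-.5])
def cr(x,y,x0,y0,w,h): return e2o(x0+(x+.5)*w/400-.5,y0+(y+.5)*h/300-.5)
S=lambda x,y:cr(x,y,345,230,140,105);T=lambda x,y:cr(x,y-300,340,215,133,100)
SC=lambda x,y:cr(x-400,y,220,250,100,75);TC=lambda x,y:cr(x-400,y-300,235,303,100,75)
B=np.array([atz("top",T(*p),.012)[:2] for p in[(125,322),(311,377),(59,542),(245,595)]])
print(B,np.linalg.norm(B[0]-B[1]),np.linalg.norm(B[0]-B[2]))
d=B[0]+B[1]-B[2]-B[3];psi=np.arctan2(d[1],d[0]);print("psi",psi,"c",B.mean(0))
d=B[0]+B[2]-B[1]-B[3];print("psi2",np.arctan2(-d[0],d[1]))
sp,e=tri(S(156,119),T(184,487));print("spot",sp,e)
pin,e=tri(S(207,47),T(183,397));print("pin",pin,e)
N=neckframe(0,psi);m=pin-N@[.052,0,.0125];print("mouth from pin",m)
v=N.T@(sp-pin);print("spot-pin in neck",v,np.linalg.norm(v),"flap",np.arctan2(-v[1],-v[0]))
b,e=tri(SC(558,143),TC(538,435));print("bar top",b,e)
g=[atz("top",TC(*p),.066)[:2] for p in[(525,463),(550,408)]];g=g[1]-g[0];print("bar dir",np.degrees(np.arctan2(g[1],g[0])))
g=[atz("scene",SC(*p),.066)[:2] for p in[(527,155),(590,130)]];print(g);g=g[1]-g[0];print("bar dir",np.degrees(np.arctan2(g[1],g[0])))
E
```

```text
[[ 0.69226381  0.04403775]
 [ 0.65514686 -0.07349541]
 [ 0.55032748  0.0847062 ]
 [ 0.51630718 -0.03072239]] 0.12325466321922057 0.14764770110846517
psi -0.2888691170484263 c [0.60351133 0.00613153]
psi2 -0.29636714698161504
spot [0.55925638 0.00422111 0.13770341] 0.07461207893086907
pin [0.60574782 0.00327239 0.15949366] 0.37191227125373416
mouth from pin [0.56563633 0.01519278 0.12618867]
spot-pin in neck [-0.04984363 -0.01233453 -0.00080041] 0.051353372019241346 flap 0.24259093160415937
bar top [0.46835575 0.23985631 0.0652057 ] 0.04894395609611024
bar dir -23.257979816717327
[array([0.45411884, 0.24401063]), array([0.48202929, 0.23427243])]
bar dir -19.234317263226636
```

```bash
cat >> h.py <<'E'
PSI=-0.292
M=np.array([.5655,.015,.1255]);N=neckframe(M,PSI)
def rel(P,R,P0=None,R0=None):
    if P0 is None: s,R0=st();P0=s["tool_pos"]
    return np.r_[R0.T@(np.array(P)-P0)/.05,np.degrees(Ro.from_matrix(R0.T@R).as_rotvec())/6]
def show(*a):print(np.round(a,2).tolist())
RF=np.c_[-N[:,0],N[:,1],-N[:,2]]
E
python3 - <<'E'
from h import *
np.set_printoptions(suppress=True,precision=2)
pt=lambda f,z:np.array([.052-.05*np.cos(f),-.05*np.sin(f),z])
P=M+N@pt(-.9,.075);print(P);print(rel(P,RF))
P0=P
for f,z in[(-.9,.0045)]+[(f,.0045) for f in np.linspace(-.9,1.2,11)]: print(round(f,2),rel(M+N@pt(f,z),RF,P0,RF))
E
```

```text
[0.56 0.06 0.2 ]
[-10.47  -5.61   0.57  -0.03  -4.17  -0.04]
-0.9 [-0.    0.    1.41  0.    0.    0.  ]
-0.9 [-0.    0.    1.41  0.    0.    0.  ]
-0.69 [ 0.15 -0.15  1.41  0.    0.    0.  ]
-0.48 [ 0.27 -0.32  1.41  0.    0.    0.  ]
-0.27 [ 0.34 -0.52  1.41  0.    0.    0.  ]
-0.06 [ 0.38 -0.72  1.41  0.    0.    0.  ]
0.15 [ 0.37 -0.93  1.41  0.    0.    0.  ]
0.36 [ 0.31 -1.14  1.41  0.    0.    0.  ]
0.57 [ 0.22 -1.32  1.41  0.    0.    0.  ]
0.78 [ 0.09 -1.49  1.41  0.    0.    0.  ]
0.99 [-0.07 -1.62  1.41  0.    0.    0.  ]
1.2 [-0.26 -1.72  1.41  0.    0.    0.  ]
```

>>> play_rows:
  moves: "-1 -0.55 0.05 0 -0.4 0; -2 -1.1 0.1 0 -0.8 0; -3 -1.6 0.15 0 -1.2 0; -4 -2.15 0.2 0 -1.6 0; -5 -2.7 0.25 0 -2 0; -6 -3.2 0.3 0 -2.5 0; -7 -3.75 0.4 0 -3 0; -8 -4.3 0.45 0 -3.4 0; -9 -4.8 0.5 0 -3.8 0; -9.8 -5.25 0.55 0 -4.1 0; -10.3 -5.5 0.57 0 -4.17 0; -10.47 -5.61 0.57 -0.03 -4.17 -0.04"
  gripper: 0

```text
time_s: 1.3
tool_pos: [0.5653, 0.055, 0.2021]
tcp_rot: [0.214, 0.142, 0.966, -0.031]
ft_force: [0.7, 0.5, 0.1]
opening: -0.0003
grip_force: 0.0
```

Run:
```python
from h import *
import cv2
np.set_printoptions(suppress=True,precision=3)
s,R=st();print(s["time_s"],s["joints"],s["opening"],s["ft_force"])
pt=lambda f,z:np.array([.052-.05*np.cos(f),-.05*np.sin(f),z])
print(rel(M+N@pt(-.9,.0045),RF))
a=manip.grab_frame("scene")[130:260,190:365,::-1];b=manip.grab_frame("top")[100:230,190:365,::-1]
cv2.imwrite("pics/a1.png",cv2.resize(np.hstack([a,b]),(800,297),interpolation=cv2.INTER_CUBIC))
```

```text
1.3 [ 0.204  0.113 -0.328  0.74  -0.201  0.456] -0.0002692077178391782 [0.719 0.522 0.073]
[ 0.017  0.017  1.398  0.016 -0.002 -0.009]
```

View pics/a1.png

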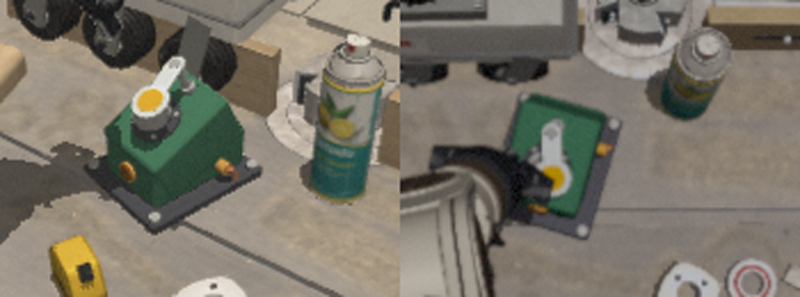

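The top view shows the closed gripper beside the flap. The scene crop shows only the arm's shadow at left, so I'll check where the TCP should project.

Run:
```python
from h import *
s,R=st();print(s["time_s"],proj("scene",[s["tool_pos"],s["tool_pos"]-.1*R[:,2]]),proj("top",[s["tool_pos"],s["tool_pos"]-.1*R[:,2]]))
a=manip.grab_frame("scene");np.save("s2.npy",a)
z=cv2.imread("pics/scene0.png");z=cv2.resize(z,(512,384),interpolation=cv2.INTER_AREA)
o=np.abs(a[:,:,::-1].astype(int)-z).sum(2)>100
ys,xs=np.nonzero(o);print(len(xs),xs.min(),xs.max(),ys.min(),ys.max())
cv2.imwrite("pics/a2.png",a[:,:,::-1])
```

```text
1.4 [[240.67685071 143.74181982]
 [223.38938793 115.6427288 ]] [[235.88325177 168.80626873]
 [226.92930302 177.93918988]]
10881 0 245 0 383
```

View pics/a2.png

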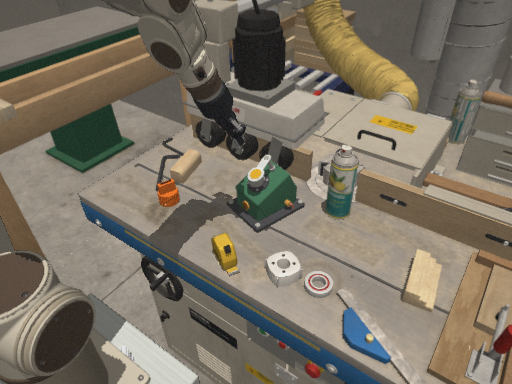

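The fingertips appear at about (243,143), as predicted. Now I'll descend.

>>> play_rows:
  moves: "0 0 0.5 0 0 0; 0 0 1.0 0 0 0; 0 0 1.3 0 0 0; 0 0 1.4 0 0 0; 0 0 1.4 0 0 0; 0.15 -0.15 1.4 0 0 0; 0.27 -0.32 1.4 0 0 0; 0.27 -0.32 1.4 0 0 0"

```text
time_s: 2.25
tool_pos: [0.5748, 0.0358, 0.1334]
tcp_rot: [0.214, 0.142, 0.966, -0.031]
ft_force: [0.3, 0.1, 0.4]
opening: 0.0001
grip_force: 0.0
```

Run:
```python
from h import *
np.set_printoptions(suppress=True,precision=3)
s,R=st();print(s["time_s"],N.T@(s["tool_pos"]-M),s["ft_force"])
pt=lambda f,z:np.array([.052-.05*np.cos(f),-.05*np.sin(f),z])
for f in (-.27,-.06,.15,.36,.57,.78,.99,1.2):print(rel(M+N@pt(f,.0045),RF)[:3])
```

```text
2.25 [0.006 0.023 0.006] [0.252 0.145 0.449]
[ 0.043 -0.186  0.028]
[ 0.077 -0.393  0.028]
[ 0.068 -0.602  0.028]
[ 0.015 -0.805  0.028]
[-0.08  -0.992  0.027]
[-0.211 -1.155  0.027]
[-0.373 -1.288  0.027]
[-0.56  -1.384  0.027]
```

>>> play_rows:
  moves: "0.04 -0.19 0.03 0 0 0; 0.08 -0.39 0.03 0 0 0; 0.07 -0.6 0.03 0 0 0; 0.02 -0.8 0.03 0 0 0; -0.08 -0.99 0.03 0 0 0; -0.21 -1.15 0.03 0 0 0; -0.37 -1.29 0.03 0 0 0; -0.5 -1.35 0.03 0 0 0; -0.56 -1.38 0.03 0 0 0; -0.56 -1.38 0.03 0 0 0"

```text
time_s: 3.25
tool_pos: [0.582, -0.0378, 0.1437]
tcp_rot: [0.214, 0.143, 0.966, -0.031]
ft_force: [-0.9, 0.3, -0.5]
opening: -0.0
grip_force: 0.0
```

>>> play_rows:
  moves: "0.2 0.2 0 0 0 0; 0.3 0.5 -0.2 0 0 0; 0.3 0.8 -1 0 0 0; 0.3 1 -2 0 0 0; 0.3 2 -2 0 0 0; 0.3 3 -2 0 0 0; 0.3 3 -2 0 0 0"
  gripper: 0

```text
time_s: 3.95
tool_pos: [0.5727, 0.1292, 0.2294]
tcp_rot: [0.216, 0.139, 0.966, -0.028]
ft_force: [-0.6, -1.4, -0.1]
opening: -0.0002
grip_force: 0.0
```

Run:
```python
from h import *
s,R=st();print(s["joints"].round(2))
a=manip.grab_frame("scene")[140:230,220:340,::-1];b=manip.grab_frame("top")[130:220,215:335,::-1]
cv2.imwrite("pics/a3.png",cv2.resize(np.hstack([a,b]),(800,300),interpolation=cv2.INTER_CUBIC))
# cap grasp approach: bar dir -21deg
b=np.radians(-21);x=-np.array([np.cos(b),np.sin(b),0]);z=np.array([0,0,-1.]);RG=np.c_[x,np.cross(z,x),z]
print(s["tool_pos"],RG[:,1],rel([.468,.240,.12],RG).round(2))
```

```text
[ 0.35  0.15 -0.21  0.85 -0.25  0.59]
[0.57271652 0.12919737 0.22937272] [0.35836795 0.93358043 0.        ] [3.29 1.62 0.85 0.17 4.16 0.73]
```

View pics/a3.png

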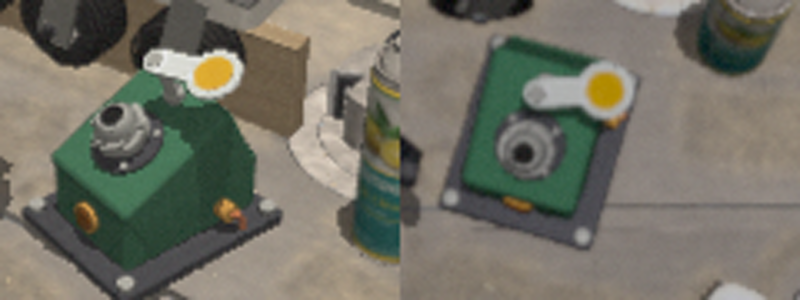

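The flap now points to the right, past a quarter turn. The mouth hole is at scene (113,116) and top (522,153) in this crop, so I'll check the mouth position against that.

>>> play_rows:
  moves: "1 0.5 0 0 1 0.2; 1.8 0.9 0.2 0 2 0.4; 2.6 1.3 0.5 0.1 3 0.6; 3.1 1.5 0.7 0.17 4 0.73; 3.29 1.62 0.85 0.17 4.16 0.73; 3.29 1.62 0.85 0.17 4.16 0.73; 3.29 1.62 0.85 0.17 4.16 0.73"
  gripper: 1

```text
time_s: 4.75
tool_pos: [0.4696, 0.2373, 0.1209]
tcp_rot: [0.001, 0.184, 0.983, 0.0]
ft_force: [-0.1, -0.6, -0.5]
opening: 0.0854
grip_force: 0.0
```

Run:
```python
from h import *
np.set_printoptions(suppress=True,precision=3)
print("mouth",tri(np.array([220+113.5/3.3333-.5,140+116.5/3.3333-.5]),np.array([215+122.5/3.3333-.5,130+153.5/3.3333-.5])))
b=np.radians(-21);x=-np.array([np.cos(b),np.sin(b),0]);z=np.array([0,0,-1.]);RG=np.c_[x,np.cross(z,x),z]
s,R=st();print(s["joints"],s["opening"],rel([.468,.240,.041],RG))
a=manip.grab_frame("scene")[155:225,130:223,::-1];c=manip.grab_frame("top")[175:255,122:228,::-1]
cv2.imwrite("pics/a4.png",np.hstack([cv2.resize(q,(400,300),interpolation=cv2.INTER_CUBIC) for q in(a,c)]))
```

```text
mouth (array([0.567, 0.017, 0.124]), np.float64(0.3501418010539794))
[ 0.468  0.363 -0.123  1.082 -0.001  0.839] 0.08536235423150519 [ 0.054  0.037  1.598  0.012  0.024 -0.039]
```

View pics/a4.png

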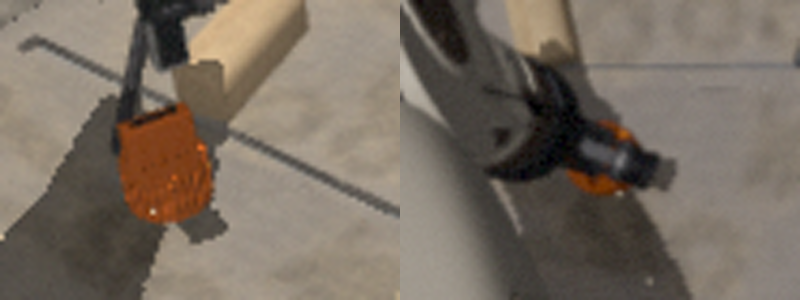

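The open fingers straddle the cap bar, and the mouth check agrees within 2 mm. Now I'll descend and grip.

>>> play_rows:
  moves: "0.05 0.04 0.5 0 0 0; 0.05 0.04 1 0 0 0; 0.05 0.04 1.4 0 0 0; 0.05 0.04 1.6 0 0 0; 0.05 0.04 1.6 0 0 0"

```text
time_s: 5.35
tool_pos: [0.4673, 0.2403, 0.0403]
tcp_rot: [0.0, 0.184, 0.983, 0.0]
ft_force: [0.2, 0.0, -0.6]
opening: 0.0851
grip_force: 0.0
```

>>> play_rows:
  moves: "0 0 0 0 0 0; 0 0 0 0 0 0; 0 0 0 0 0 0; 0 0 0 0 0 0; 0 0 0 0 0 0; 0 0 0 0 0 0; 0 0 0 0 0 0"
  gripper: 0

```text
time_s: 6.05
tool_pos: [0.4683, 0.2413, 0.0412]
tcp_rot: [0.001, 0.184, 0.983, 0.001]
ft_force: [-0.9, -0.2, 5.4]
opening: 0.0148
grip_force: 59.6
```

```bash
sed -i 's/^M=.*PSI)/M=np.array([.566,.016,.125]);N=neckframe(M,PSI)/' h.py
python3 - <<'E'
from h import *
np.set_printoptions(suppress=True,precision=3)
print(rel(M+N@[0,0,.09],RF)); print(rel(M+N@[-.06,0.1,.12],RF))
E
```

```text
[-2.698 -3.546 -3.311 -0.142 -4.15  -0.736]
[-1.205 -1.656 -3.346 -0.142 -4.15  -0.736]
```

>>> play_rows:
  moves: "0 0 -0.4 0 0 0; 0 0 -1.1 0 0 0; 0 0 -1.9 0 0 0; -0.2 -0.3 -2.6 0 -0.5 0; -0.6 -0.8 -3.1 0 -1.2 -0.2; -1 -1.3 -3.35 -0.1 -2 -0.4; -1.4 -1.9 -3.35 -0.1 -2.8 -0.5; -1.8 -2.5 -3.35 -0.1 -3.5 -0.7; -2.2 -3 -3.35 -0.14 -4.15 -0.74; -2.55 -3.4 -3.31 -0.14 -4.15 -0.74; -2.7 -3.55 -3.31 -0.14 -4.15 -0.74; -2.7 -3.55 -3.31 -0.14 -4.15 -0.74"

```text
time_s: 7.25
tool_pos: [0.5293, 0.0254, 0.2056]
tcp_rot: [0.213, 0.143, 0.966, -0.032]
ft_force: [-0.3, 0.5, -1.2]
opening: 0.0148
grip_force: 58.9
```

Run:
```python
from h import *
np.set_printoptions(suppress=True,precision=3)
s,R=st();print(s["joints"],s["ft_force"],s["moment"],N.T@(s["tool_pos"]-M),rel(M+N@[0,0,.05],RF))
out=[]
for n in("scene","top"):
    im=manip.grab_frame(n)
    # predicted cap outline
    c=s["tool_pos"];pts=[]
    for h in(.005,.041):
        t=np.linspace(0,2*np.pi,60);pts.append(c+h*R[:,2]+.028*(np.outer(np.cos(t),R[:,0])+np.outer(np.sin(t),R[:,1])))
    P=proj(n,np.vstack(pts));x0,y0=P.mean(0).astype(int)-[40,30]
    hull=cv2.convexHull(P.astype(np.float32))
    hsv=cv2.cvtColor(im,cv2.COLOR_RGB2HSV);m=((hsv[...,0]>4)&(hsv[...,0]<16)&(hsv[...,1]>170)&(hsv[...,2]>60)).astype(np.uint8)
    m[:y0-10]=0;m[y0+70:]=0;m[:,:x0-10]=0;m[:,x0+90:]=0
    ys,xs=np.nonzero(m);print(n,"orange bbox",xs.min(),xs.max(),ys.min(),ys.max(),"pred",P.min(0),P.max(0))
    k=5;cr=cv2.resize(im[y0:y0+60,x0:x0+80,::-1],(400,300),interpolation=cv2.INTER_CUBIC)
    cv2.polylines(cr,[np.int32((hull[:,0]-[x0,y0]+.5)*k)],True,(255,255,0),1);out.append(cr)
cv2.imwrite("pics/a5.png",np.hstack(out))
```

```text
[ 0.153  0.031 -0.409  0.735 -0.184  0.41 ] [-0.258  0.509 -1.159] [0.173 0.521 0.008] [-0.    -0.002  0.089] [-0.005  0.033  0.781 -0.019 -0.017 -0.014]
scene orange bbox 229 256 145 171 pred [229.777 145.215] [257.347 173.239]
top orange bbox 237 259 171 189 pred [235.87  169.062] [260.68  194.546]
```

View pics/a5.png

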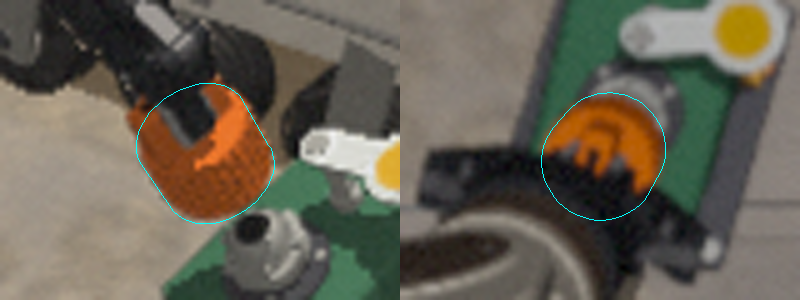

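The measured cap outline matches the prediction within about 1 px in both views. Now I'll lower it toward the neck.

>>> play_rows:
  moves: "0 0.03 0.3 0 0 0; 0 0.03 0.6 0 0 0; 0 0.03 0.8 0 0 0; 0 0.03 0.9 0 0 0; 0 0.03 0.98 0 0 0; 0 0.03 1.04 0 0 0; 0 0.03 1.1 0 0 0; 0 0.03 1.14 0 0 0; 0 0.03 1.14 0 0 0"

```text
time_s: 8.25
tool_pos: [0.5528, 0.0209, 0.1543]
tcp_rot: [0.214, 0.142, 0.966, -0.032]
ft_force: [0.8, 0.4, -1.0]
opening: 0.0148
grip_force: 58.9
```

```bash
cat >> h.py <<'E'
def rep():
    np.set_printoptions(suppress=True,precision=4)
    s,R=st();print(s["time_s"],"pos n",1e3*(N.T@(s["tool_pos"]-M)),"F n",N.T@s["ft_force"],"M n",N.T@s["moment"],"rot",np.degrees(Ro.from_matrix(RF.T@R).as_rotvec()),"q6",s["joints"][5],s["opening"])
E
python3 -c "
from h import *;rep()"
```

```text
8.25 pos n [-0.374   0.8967 32.4676] F n [ 0.174   0.6514 -1.1829] M n [-0.0175  0.5565 -0.0047] rot [ 0.0529  0.0506 -0.0323] q6 0.3898813563848176 0.014790871692566848
```

>>> play_rows:
  moves: "0 0 0.02 0 0 0; 0 0 0.04 0 0 0; 0 0 0.06 0 0 0; 0 0 0.08 0 0 0; 0 0 0.08 0 0 0"

```text
time_s: 8.75
tool_pos: [0.5542, 0.0206, 0.152]
tcp_rot: [0.214, 0.142, 0.966, -0.032]
ft_force: [-8.3, 0.1, 9.2]
opening: 0.0148
grip_force: 60.9
```

```bash
python3 -c "
from h import *;rep()"
```

```text
8.75 pos n [-0.0315  1.0363 29.7899] F n [-3.3366 -2.3114 11.6726] M n [-0.319   1.2126 -0.0105] rot [ 0.0274 -0.0004 -0.0506] q6 0.3883304413401273 0.014795295687027652
```

>>> play_rows:
  moves: "0 0 0.01 0 0 -1; 0 0 0.02 0 0 -2; 0 0 0.02 0 0 -3; 0 0 0.02 0 0 -4; 0 0 0.02 0 0 -5; 0 0 0.02 0 0 -5"

```text
time_s: 9.35
tool_pos: [0.5549, 0.0204, 0.15]
tcp_rot: [0.198, -0.113, 0.97, -0.086]
ft_force: [-0.3, 0.1, -0.9]
opening: 0.0148
grip_force: 58.9
```

```bash
python3 -c "
from h import *;rep()"
```

```text
9.35 pos n [-0.2637  1.0269 27.6873] F n [-0.7035  0.0239 -0.698 ] M n [-0.0196  0.4993 -0.0122] rot [  0.0311   0.0373 -30.0322] q6 -0.135467073080534 0.014842560726160968
```

>>> play_rows:
  moves: "0 0 0.02 0 0 0; 0 0 0.04 0 0 0; 0 0 0.06 0 0 0; 0 0 0.06 0 0 0"

```text
time_s: 9.75
tool_pos: [0.5559, 0.0199, 0.1467]
tcp_rot: [0.198, -0.113, 0.97, -0.086]
ft_force: [-0.3, -0.2, -2.0]
opening: 0.0149
grip_force: 58.9
```

```bash
python3 -c "
from h import *;rep()"
```

```text
9.75 pos n [-0.5772  0.8367 24.2176] F n [-1.0483 -0.2321 -1.6877] M n [-0.0343  0.5162  0.0243] rot [  0.0439   0.0914 -30.0065] q6 -0.13619757051166614 0.01491463295200336
```

>>> play_rows:
  moves: "0 0 0.02 0 0 0; 0 0 0.04 0 0 0; 0 0 0.05 0 0 0; 0 0 0.05 0 0 0"

```text
time_s: 10.15
tool_pos: [0.5565, 0.0199, 0.1463]
tcp_rot: [0.198, -0.113, 0.97, -0.086]
ft_force: [-11.1, 1.2, 12.2]
opening: 0.015
grip_force: 61.6
```

```bash
python3 -c "
from h import *;rep()"
```

```text
10.15 pos n [-0.2864  0.9692 23.6566] F n [-4.7724 -2.0078 15.6748] M n [-0.4408  1.5511  0.0202] rot [  0.0225   0.024  -30.0493] q6 -0.13747649713992222 0.015007394487571874
```

>>> play_rows:
  moves: "0 0 0.005 0 0 0.7; 0 0 0.01 0 0 1.4; 0 0 0.015 0 0 2.1; 0 0 0.02 0 0 2.8; 0 0 0.03 0 0 3.5; 0 0 0.04 0 0 4.2; 0 0 0.04 0 0 5; 0 0 0.04 0 0 5"

```text
time_s: 10.95
tool_pos: [0.5584, 0.0193, 0.1451]
tcp_rot: [0.215, 0.143, 0.966, -0.032]
ft_force: [-7.2, 0.6, 11.2]
opening: 0.0148
grip_force: 61.0
```

```bash
python3 -c "
from h import *;rep()"
```

```text
10.95 pos n [ 1.0329  0.9847 21.711 ] F n [-1.6484 -1.4764 13.1173] M n [-0.5503  1.0494 -0.0345] rot [ 0.0406 -0.1204  0.0699] q6 0.3868049932998824 0.014791046717242708
```

>>> play_rows:
  moves: "0 0 0.01 0 0 0.7; 0 0 0.015 0 0 1.4; 0 0 0.02 0 0 2.1; 0 0 0.025 0 0 2.8; 0 0 0.03 0 0 3.5; 0 0 0.04 0 0 4.2; 0 0 0.04 0 0 5; 0 0 0.04 0 0 5"

```text
time_s: 11.75
tool_pos: [0.5591, 0.0191, 0.1433]
tcp_rot: [0.216, 0.388, 0.896, 0.025]
ft_force: [-7.9, 0.6, 12.1]
opening: 0.0153
grip_force: 61.1
```

```bash
python3 -c "
from h import *;rep()"
```

```text
11.75 pos n [ 0.9542  1.0205 19.7747] F n [-1.896  -1.6591 14.2544] M n [-0.6039  1.2211 -0.0921] rot [ 0.0015 -0.1171 30.0703] q6 0.9097131463038943 0.015311543348426679
```

>>> play_rows:
  moves: "0 0 0.01 0 0 0.7; 0 0 0.015 0 0 1.4; 0 0 0.02 0 0 2.1; 0 0 0.025 0 0 2.8; 0 0 0.025 0 0 2.8"

```text
time_s: 12.25
tool_pos: [0.559, 0.0197, 0.142]
tcp_rot: [0.209, 0.513, 0.831, 0.056]
ft_force: [-11.1, 3.0, 14.6]
opening: 0.0148
grip_force: 62.4
```

```bash
python3 -c "
from h import *;rep()"
```

```text
12.25 pos n [ 0.1186  1.5124 18.7436] F n [-4.2214 -0.2724 18.0605] M n [-0.3394  1.4258  1.0063] rot [-0.0332 -0.0221 46.6275] q6 1.1992186824956887 0.014831326819148243
```

>>> play_rows:
  moves: "0 0 0 0 0 0.5; 0 0 0 0 0 0.5; 0 0 -0.01 0 0 0; 0 0 -0.02 0 0 -0.2; 0 0 -0.02 0 0 -0.2"

```text
time_s: 12.75
tool_pos: [0.5589, 0.0196, 0.1422]
tcp_rot: [0.21, 0.504, 0.836, 0.054]
ft_force: [-6.2, 2.0, 8.5]
opening: 0.015
grip_force: 61.2
```

```bash
python3 -c "
from h import *;rep()"
```

```text
12.75 pos n [ 0.1961  1.3892 18.8542] F n [-2.3023  0.1586 10.5009] M n [-0.1163  0.9412  0.3961] rot [-0.0166 -0.0219 45.4908] q6 1.1792769683908695 0.015007578101146979
```

>>> play_rows:
  moves: "0 0 0 0 0 0; 0 0 0 0 0 0; 0 0 0 0 0 0; 0 0 0 0 0 0; 0 0 0 0 0 0; 0 0 0 0 0 0"
  gripper: 0.6

```text
time_s: 13.35
tool_pos: [0.5588, 0.0191, 0.1408]
tcp_rot: [0.209, 0.505, 0.836, 0.053]
ft_force: [-0.4, -0.3, -0.2]
opening: 0.0512
grip_force: 0.0
```

>>> play_rows:
  moves: "0 0 -0.2 0 0 0; 0 0 -0.6 0 0 0; 0 0 -1.1 0 0 0; 0 0 -1.8 0 0 0; 0 0 -2.5 0 0 0; 0 0 -3.2 0 0 0; 0 0 -4 0 0 0; 0 0 -4.6 0 0 0; 0 0 -4.6 0 0 0"

```text
time_s: 14.25
tool_pos: [0.4667, 0.0481, 0.3558]
tcp_rot: [0.213, 0.505, 0.835, 0.057]
ft_force: [0.6, 0.4, 0.2]
opening: 0.0512
grip_force: 0.0
```

Run:
```python
from h import *
rep();out=[]
for n in("scene","top"):
    im=manip.grab_frame(n);P=[]
    for z in(-.022,.014):
        t=np.linspace(0,2*np.pi,60);P.append(M+(N@np.array([.028*np.cos(t),.028*np.sin(t),0*t+z])).T)
    P=proj(n,np.vstack(P));x0,y0=P.mean(0).astype(int)-[40,30]
    cr=cv2.resize(im[y0:y0+60,x0:x0+80,::-1],(400,300),interpolation=cv2.INTER_CUBIC)
    cv2.polylines(cr,[np.int32((cv2.convexHull(P.astype(np.float32))[:,0]-[x0,y0]+.5)*5)],True,(255,255,0),1);out.append(cr)
cv2.imwrite("pics/a6.png",np.hstack(out))
```

```text
14.25 pos n [  2.9623   2.1647 253.2852] F n [ 0.5241  0.5236 -0.0502] M n [0.0337 0.3839 0.0358] rot [-0.4236 -0.3511 45.6312] q6 1.2868211725904333 0.051202584648427106
```

View pics/a6.png

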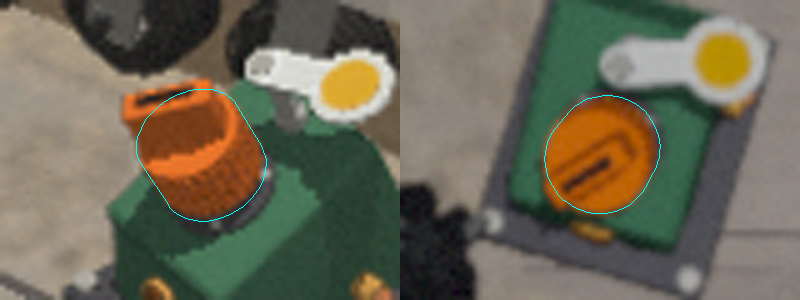

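The cap matches the predicted home outline in both views. It met its stop after about 76° with 1 Nm, the flap is well past a quarter turn, and the gripper is clear. Handing in.

```bash
python3 -c "
from plant import manip
print(manip.sign_off())"
```

```text
the job is handed in; nothing more can be done
None
```

I swung the flap well past a quarter turn, screwed the cap clockwise onto the neck until it hit its stop (about 76° after the drop), let go without disturbing the bystanders and handed the job in at about 14 s; sign-off returned no verdict.

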